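Return the square bottle to its holder and open its safety cap

TASK

Put the square plastic bottle back into its own slot, the wooden holder with the square pocket, so that it stands upright and fully home with its cap still on. Then open its push-and-turn safety cap: press the cap straight down and, while pressing, turn it anticlockwise (seen from above) about 80 degrees until it is free, and lift it off, leaving the bottle standing in its slot. The job ends holding: finish with the cap still in the gripper, straight above the bottle, its lower rim about 10 cm above the mouth of the neck, held still and touching nothing else. Leave the spray can, the bolt, the screwdriver and everything else on the bench where they are.

Things in the scene. Friction and masses are not known exactly. Their poses are not given: they have to be found in the camera images.
- bottle: White plastic bottle, loose, upright, 0.24 to 0.42 kg; plain label on its -x and +x sides. Square body 60 x 60 mm (sides along its x, y), 104 mm tall, foot 55 mm square; round collar above, 58 tapering to 51 mm, its top 115 mm above the underside; then the neck, under the cap. Origin: centre of underside, z up. Any of the four quarter turns fits the slot. May be carried by its closed cap.
- bottle_mouth (a point): Centre of the mouth of the bottle's neck, 145 mm above the bottle's underside, on its axis; hidden under the closed cap.
- cap: Black ribbed round push-and-turn cap, 48 mm across, 36 mm tall, 30 g, loose body locked on the neck. Origin: centre of its lower rim, z up. Closed, the rim is 8 mm above the bottle's collar (123 mm above the bottle's underside) and the cap cannot be pulled off or turned more than about 6 degrees either way.
- cap_top (a point): Centre of the cap's top, 36 mm above its rim. A spring inside pushes the cap up: 6 N at rest, 0.8 N more per mm. Press down 6.5 to 7.5 mm (about 12 N; it stops at 8 mm), keep it down and turn anticlockwise seen from above. It is free 60 to 115 degrees from its closed place (the bottle may turn 5 degrees either way in its pocket: aim for 80), then rises 3 mm and lifts straight off.
- square_holder: Wooden block 84 x 84 mm, 65 mm tall, screwed to the bench, square brass tag on its front; square pocket 65 x 65 mm, 37 mm deep (floor 28 mm above the bench), sides along its x, y, mouth chamfered 3 mm. The bottle's own slot. On the way to it a drawer cabinet (170 mm tall) and a grinder (270 mm) stand close. Origin: centre of the underside, z up.
- round_holder: The other wooden block, same outer size, with a round pocket 63 mm across and a round brass tag; for spray cans, stays empty. The two blocks may stand either way round. Origin: centre of the underside.
- grease_spray: Bystander: the spray can, loose, to be left alone. 59 mm wide, 187 mm tall, standing between the bottle and a fixed gas cylinder (436 mm tall, 302 mm across); origin under its centre.
- bolt_new: Bystander: the bolt, loose, to be left alone. 61 mm long, lying; origin under its centre.
- driver: Bystander: the screwdriver, loose, to be left alone. 212 mm long, yellow handle, lying at the back edge; origin under its centre.

How it is judged:
By the outcome, as a careful person would: the job done as asked, in the order asked, and still so for the second after the job is handed in, while the arm keeps its last pose, push and grip.
It also fails if it takes over 67 s, if anything falls off the work surface, if the arm or the gripper's body presses on something with over 40 N, if the wrist force passes 120 N, or if a joint passes its speed limit or range.

ROBOT

A 6-joint arm with a two-finger parallel gripper is mounted at the origin on the work surface; the furniture and walls round the work are solid. World frame = base frame: x ahead of the robot, y to its left, z up, the work surface at z = 0. Lengths are in m, angles in rad, forces in N, time in s.
With the tool pointing down it reaches from about 0.35 to 0.925 m from the base axis. Payload 6.4 kg.
Tool frame: the origin (TCP) lies at the very end of the fingers, on their centre line; the grasp point (between the pads) lies grasp_offset behind it (grasp_offset is the distance from the TCP to the grasp point, in m); y points along the fingers, z is the direction in which the jaws open and shut, and the axes are right-handed (so a half turn about y gives the same grasp; the last joint's range is limited). The gripper opens to 85 mm and grips with 20 to 120 N. Pads are 22 mm wide; open, the fingers measure 114 mm over their backs; the gripper's body (76 mm by 85 mm) begins 54 mm behind the grasp point. The pads swing forward as they close: fully open they stand 13 mm farther back than shut.
Start: joints at [0.985, 0.245, 1.558, -0, 1.339, -0.174], TCP at [0.26, 0.596, 0.231] pointing down, gripper open.
Joint ranges: [-3.13, 3.13], [-1.02, 2.26], [0.13, 2.54], [-0.95, 4.09], [0.21, 2.88], [-2.74, 2.74]. Speed limits (rad/s): [2.57, 2.57, 3.14, 3.14, 3.14, 3.14].

INTERFACE

Orientations are given as a unit quaternion [x, y, z, w].
In Python, from bench import * gives the robot as it stands. Calls block until the motion is done:
- move_ptp(position, orientation): joint-space move of the TCP to a pose.
- move_linear(position, ori=None, vel=0.15): straight line of the TCP; ori=None keeps the orientation; vel is the mean speed in m/s.
- move_joints(angles): joint-space move.
- set_gripper(opening, force=None): finger opening in m; force is the grip in N (None keeps the last); returns when the fingers have stopped.
- wait(seconds).
- solve_ik(position, orientation): joint angles nearest the present ones, or None.
- sense(): the state.
- read_camera(name): name is "side" or "top" or "wrist"; returns a dict with "pixels" (400x640x3 uint8, red, green, blue), "camera_matrix" (3x3 intrinsics, pixels), "R" (3x3) and "t" (3): a world point X has camera coordinates R X + t. Camera axes: x right, y down, z forward; pixel columns grow to the right and rows downward; lengths in m; the calibration is good to about 2 mm. A picture is of the moment at which its call begins. There is no depth.
A pose or a line that the arm cannot do raises Unreachable and nothing moves.
- hand_in(): hands the job in, once; it reports no verdict.
The state is a dict: "time_s": time; "joint_pos": joint angles; "dq": joint speeds; "joint_efforts": joint torques, N m; "ee_pos": TCP position; "ee_rot": TCP orientation; "contact_force": force on the tool from outside, world axes, zero at the start; "moment": the same for the moment, N m; "grip_width": finger opening in m.
Only numpy, scipy, OpenCV 4.12 (cv2) and the standard library are available. Lean on these libraries where they do the work, as an engineer would, in place of code of your own. Each camera call takes 0.05 s, during which the arm holds its last target. There are 200 camera calls.

## Working session

There is one attempt and no reset: what is moved stays moved. The work goes in short steps, each a Python script; the robot and the scene stay as the last script left them, time stands still between calls to the robot, and variables do not carry over. Pictures are saved under pics/ and viewed, about 8 in all and at most 12, crops included, and the job is handed in when it is done.

```bash
ls; mkdir -p pics; python3 - <<'E'
from bench import *
import cv2,numpy as np
s=sense();print(s); 
try: print(grasp_offset)
except Exception as e: print(e)
for n in ["side","top","wrist"]:
    c=read_camera(n); cv2.imwrite(f"pics/{n}0.png",c["pixels"][:,:,::-1]); print(n,c["camera_matrix"],c["R"],c["t"],-np.array(c["R"]).T@c["t"])
E
```

```text
pics
{'time_s': 0.0, 'joint_pos': array([ 9.84876596e-01,  2.45818015e-01,  1.55903208e+00,  1.82099397e-05,
        1.33868212e+00, -1.74137255e-01]), 'dq': array([-6.20859717e-04, -9.19475564e-04,  1.68948430e-03, -4.12970220e-05,
        2.56581452e-04, -1.65670444e-03]), 'joint_efforts': array([-9.27052461e-04, -4.29483998e+01, -3.26134372e+01, -1.55555613e-04,
        5.26905031e-03,  6.15436065e-06]), 'ee_pos': array([0.25985626, 0.59518629, 0.23016808]), 'ee_rot': array([ 0.69280596, -0.14482224,  0.14430186, -0.69153698]), 'contact_force': array([-0.65368422, -0.16728531, -0.57139938]), 'moment': array([-0.02265534, -0.05961668, -0.05365785]), 'grip_width': 0.08520552080814911}
0.0187
side [[466.28379451   0.         322.24732341]
 [  0.         466.28379451 206.43965762]
 [  0.           0.           1.        ]] [[ 0.81962592 -0.57267136 -0.01615093]
 [-0.38509332 -0.52984746 -0.75562213]
 [ 0.42416562  0.6255471  -0.65480864]] [-0.55424703  0.17625153  0.92794118] [ 0.12854777 -0.80448589  0.73185185]
top [[384.89579505   0.         319.92925292]
 [  0.         384.89579505 199.38905784]
 [  0.           0.           1.        ]] [[-0.02923749 -0.99950097 -0.01195758]
 [-0.98360211  0.03089816 -0.17768565]
 [ 0.17796645  0.00656642 -0.98401465]] [-0.22930295  0.5317699   0.95370791] [ 0.34661775 -0.25188168  1.03020853]
wrist [[347.50913186   0.         322.98411168]
 [  0.         347.50913186 198.71697191]
 [  0.           0.           1.        ]] [[ 0.39876643  0.91705079 -0.00178598]
 [ 0.8824556  -0.38319187  0.27282982]
 [ 0.24951443 -0.11037142 -0.96206065]] [-0.64900975 -0.03711338  0.37863663] [0.19707891 0.62274402 0.37323792]
```

```bash
python3 -c "
import cv2,numpy as np
a=[cv2.imread(f'pics/{n}0.png') for n in ('side','top')]
cv2.imwrite('pics/s.png',cv2.resize(a[0],(800,500)));cv2.imwrite('pics/t.png',cv2.resize(a[1],(800,500)))"
```

```text
(no output)
```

View pics/s.png

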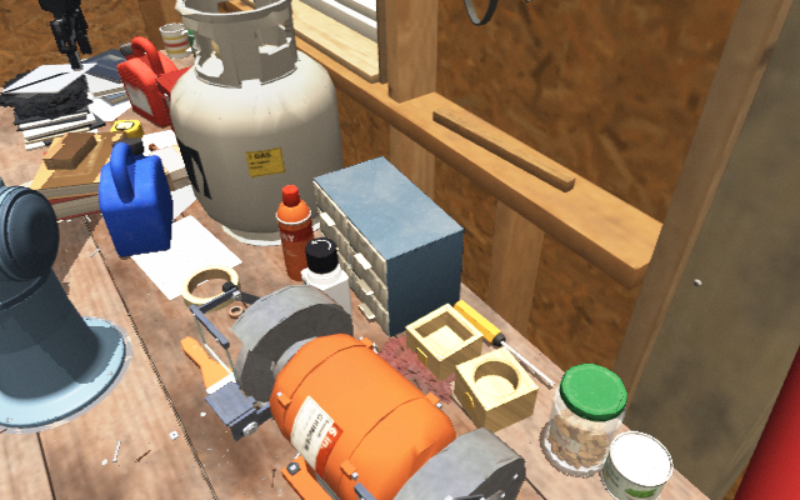

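View pics/t.png

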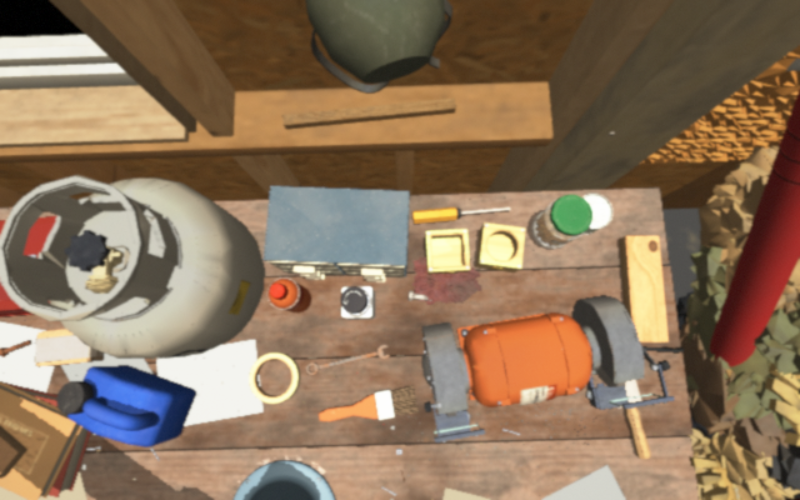

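The top view shows the bottle's cap at about (356,301), the can at (284,293), the square holder at (447,250), the round holder at (502,245) and the bolt at (418,296), all in the 800x500 scaling. The side view shows the same, with the cap at (321,250) and the square holder at (445,335). Next I'll get coarse positions.

```bash
cat > h.py <<'E'
from bench import *
import numpy as np, cv2
from scipy.spatial.transform import Rotation as Ro
def ray(c,u,v,z):
    K,R,t=[np.array(c[k]) for k in("camera_matrix","R","t")]
    d=R.T@np.linalg.inv(K)@np.array([u,v,1.]); o=-R.T@t
    return o+d*(z-o[2])/d[2]
def proj(c,X):
    p=np.array(c["camera_matrix"])@(np.array(c["R"])@X+c["t"]); return p[:2]/p[2]
def blob(mask,u,v,r=60):
    """component nearest (u,v)"""
    n,l,st,ce=cv2.connectedComponentsWithStats(mask.astype(np.uint8))
    i=min((k for k in range(1,n) if st[k,4]>25),key=lambda k:np.hypot(*(ce[k]-[u,v])))
    return l==i,st[i],ce[i]
def quat(yaw):
    "tool down (y=-Z); jaw axis (tool z) at world angle yaw"
    z=np.array([np.cos(yaw),np.sin(yaw),0]);y=np.array([0,0,-1.]);x=np.cross(y,z)
    return Ro.from_matrix(np.c_[x,y,z]).as_quat()
E
python3 - <<'E'
from h import *
s=sense();print(Ro.from_quat(s["ee_rot"]).as_matrix().round(3))
c=read_camera("top");im=c["pixels"];hsv=cv2.cvtColor(im,cv2.COLOR_RGB2HSV)
H,S,V=[hsv[:,:,i].astype(int) for i in range(3)]
m,st,ce=blob((V<75),285,240);print("cap",st,ce,ray(c,*ce,.15))
w=(S<50)&(V>150)
ys,xs=np.where(w[220:262,265:305]);hull=cv2.minAreaRect(np.c_[xs+265,ys+220].astype(np.float32));print("white",hull,len(xs))
print("bottle corners",[ray(c,*p,.104)[:2].round(4) for p in cv2.boxPoints(hull)])
y=(H>15)&(H<32)&(S>60)&(V>140)
for n,g in(("sq",(358,200)),("rd",(401,196))):
    m,st,ce=blob(y,*g);cn=cv2.findContours(m.astype(np.uint8),0,1)[0][0]
    b=cv2.boxPoints(cv2.minAreaRect(cn));print(n,st,[ray(c,*p,.065)[:2].round(4) for p in b])
    print(np.mean([ray(c,*p,.065)[:2] for p in b],0))
# can, bolt
r=((H<8)|(H>172))&(S>150)&(V>120);m,st,ce=blob(r,227,234);print("can",st,ce,ray(c,*ce,.187))
cv2.imwrite("pics/crop.png",cv2.resize(im[160:265,200:430,::-1],None,fx=3.4,fy=3.4,interpolation=cv2.INTER_CUBIC))
d=read_camera("side")
m,st,ce=blob(cv2.cvtColor(d["pixels"],cv2.COLOR_RGB2HSV)[:,:,2]<60,257,202);print("side cap",st,ce,ray(d,*ce,.141),[proj(d,ray(c,285,240,z)) for z in (.141,.159)])
E
```

```text
[[ 0.916 -0.001  0.4  ]
 [-0.4   -0.001  0.916]
 [-0.    -1.    -0.001]]
cap [182 188  29  83 306] [202.77124183 229.48366013] [0.44396275 0.02540607 0.15      ]
white ((287.5, 238.0), (32.0, 29.0), 90.0) 321
bottle corners [array([ 0.462 , -0.1304]), array([ 0.4599, -0.2007]), array([ 0.3831, -0.1991]), array([ 0.3852, -0.1298])]
sq [339 182  38  37 990] [array([ 0.5618, -0.2946]), array([ 0.5652, -0.3878]), array([ 0.4716, -0.3887]), array([ 0.4682, -0.2971])]
[ 0.51669634 -0.34205926]
rd [383 178  39  38 965] [array([ 0.4823, -0.4022]), array([ 0.5741, -0.4151]), array([ 0.5632, -0.5067]), array([ 0.4718, -0.4923])]
[ 0.52284749 -0.45409587]
can [215 227  14  12 134] [221.31343284 232.49253731] [ 0.4319866  -0.02732384  0.187     ]
side cap [244 190  26  29 554] [256.95126354 205.04512635] [ 0.41070582 -0.16180858  0.141     ] [array([259.01484313, 204.45861422]), array([257.86052404, 198.12777952])]
```

View pics/crop.png

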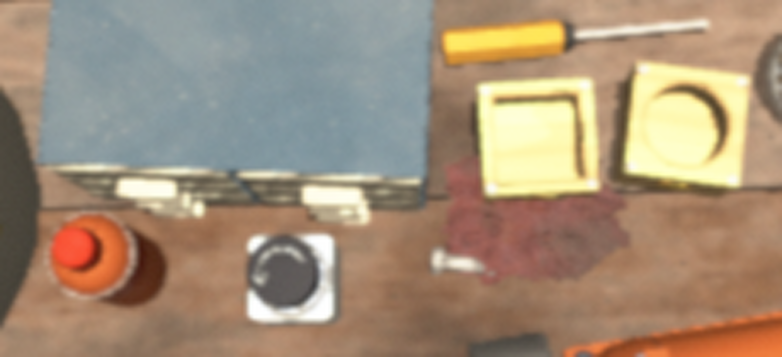

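The bottle is near (0.411, -0.162) and the square holder near (0.517, -0.342), both at yaw close to 0. I'll go high over the gas cylinder, then look at the holder and bottle with the wrist camera.

```bash
python3 - <<'E'
from h import *
c=read_camera("top")
for n,p,z in(("cabR",(326,214),.17),("cabL",(214,207),.17),("handle",(303,224),.12),("grinderTL",(341,261),.2),("cyl right",(211,210),.25)):print(n,ray(c,*p,z).round(3))
s=sense();p=s["ee_pos"]
move_linear([p[0]*.75,p[1]*.75,.52],vel=.4)
print(sense()["time_s"])
move_ptp([.45,-.27,.52],quat(-np.pi/4)); print(sense()["time_s"],sense()["joint_pos"].round(2))
for i,P in enumerate(([.517,-.342,.30],[.41,-.162,.29])):
    if i: move_ptp([.46,-.25,.40],quat(-np.pi/4))
    move_ptp(P,quat(-np.pi/4)); wait(.2)
    c=read_camera("wrist");cv2.imwrite(f"pics/w{i}.png",c["pixels"][:,:,::-1]);np.savez(f"w{i}.npz",**c)
    s=sense();print(s["time_s"],s["ee_pos"],s["joint_pos"].round(3),s["contact_force"].round(1))
cv2.imwrite("pics/w01.png",cv2.resize(np.vstack([cv2.imread("pics/w0.png"),cv2.imread("pics/w1.png")]),(480,600)))
E
```

```text
cabR [ 0.468 -0.259  0.17 ]
cabL [ 0.492 -0.005  0.17 ]
handle [ 0.453 -0.204  0.12 ]
grinderTL [ 0.362 -0.287  0.2  ]
cyl right [ 0.473 -0.022  0.25 ]
1.275
3.9583 [-0.76 -0.13  1.44  0.    1.83  0.03]
5.1583 [ 0.51739785 -0.3422221   0.30196627] [-0.767  0.125  1.566  0.     1.448  0.018] [-0.5  0.3  1.7]
6.7 [ 0.41081607 -0.1631046   0.29124944] [-0.636 -0.319  1.997 -0.     1.462  0.151] [-0.4  0.2  0.6]
```

View pics/w01.png

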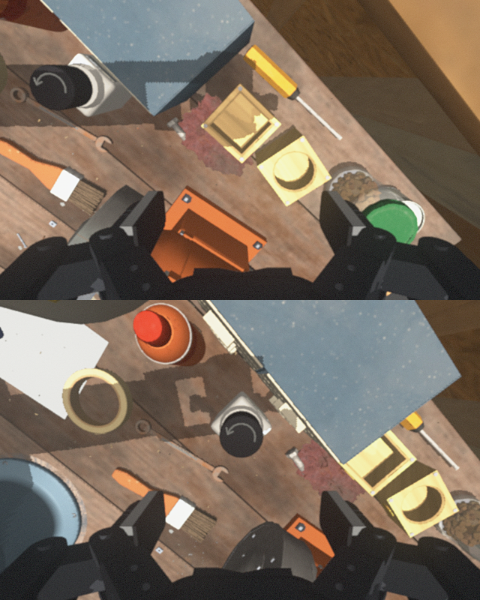

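In the wrist views the square holder is at about (320,164) in w0 and the bottle cap at about (320,185) in w1, in full-size pixels. I'll zoom in on both to pick edges.

```bash
python3 -c "
import cv2,numpy as np
a=cv2.imread('pics/w0.png')[100:230,255:395];b=cv2.imread('pics/w1.png')[110:230,270:370]
f=lambda i,s:cv2.resize(i,None,fx=s,fy=s,interpolation=cv2.INTER_CUBIC)
a=f(a,3);b=f(b,3.25);print(a.shape,b.shape);cv2.imwrite('pics/z.png',np.hstack([a,b]))"
```

```text
(390, 420, 3) (390, 325, 3)
```

View pics/z.png

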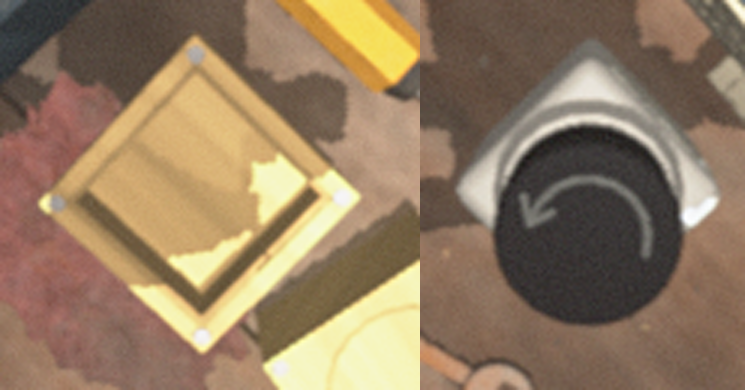

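The zoom shows four screws on the holder top at (196,55), (342,197), (203,337) and (57,204). The bottle's shoulder corners are at left (457,190), top (592,40) and right (718,195), and the cap's top face is centred near (590,226). Casting rays from these.

```bash
python3 - <<'E'
from h import *
a=np.load("w0.npz");b=np.load("w1.npz")
P=np.array([ray(a,255+(u+.5)/3-.5,100+(v+.5)/3-.5,.065)[:2] for u,v in((196,55),(342,197),(203,337),(57,204))])
print("screws",P.round(4),"mean",P.mean(0),"sides",np.linalg.norm(P-np.roll(P,1,0),axis=1).round(4))
for d in (P[0]-P[2],P[1]-P[3]):print("yaw",(np.degrees(np.arctan2(d[1],d[0]))-45+45)%90-45, "len",np.linalg.norm(d))
C=np.array([[195,37],[358,196],[205,352],[40,203]])
Q=np.array([ray(a,255+(u+.5)/3-.5,100+(v+.5)/3-.5,.065)[:2] for u,v in C]);print("corners mean",Q.mean(0),np.linalg.norm(Q-np.roll(Q,1,0),axis=1).round(4))
B=np.array([ray(b,270+(u-420)/3.25-.35,110+v/3.25-.35,.104)[:2] for u,v in((457,190),(592,40),(718,195))])
print("B",B.round(4),"ctr",(B[0]+B[2])/2,"diag",np.linalg.norm(B[0]-B[2]),"sides",np.linalg.norm(B[1]-B[0]),np.linalg.norm(B[1]-B[2]))
d=B[2]-B[0];print("yaw",(np.degrees(np.arctan2(d[1],d[0])))%90-45)
V=cv2.cvtColor(b["pixels"],cv2.COLOR_RGB2HSV)[:,:,2]
m,st,ce=blob(V<85,322,180);cn=max(cv2.findContours(m.astype(np.uint8),0,1)[0],key=len)
print(st,ce)
# column extents at several rows / widest -> top-face circle of dia 48 mm
pts=cn[:,0,:].astype(float)
low=pts[pts[:,1]>180]  # lower arc belongs to the top face
A=np.c_[2*low,np.ones(len(low))];s=np.linalg.lstsq(A,(low**2).sum(1),rcond=None)[0];r=np.sqrt(s[2]+s[0]**2+s[1]**2)
print("cap circ",s[:2],r,ray(b,*s[:2],.159),"r mm",r/347.5*(-(b["R"].T@b["t"])[2]-.159))
E
```

```text
screws [[ 0.5524 -0.3052]
 [ 0.5544 -0.3794]
 [ 0.4797 -0.3816]
 [ 0.478  -0.3069]] mean [ 0.51614805 -0.34330858] sides [0.0744 0.0743 0.0747 0.0747]
yaw 1.4292471220394063 len 0.10547192325034661
yaw 1.4880576593150039 len 0.10534954699542089
corners mean [ 0.51631706 -0.34316087] [0.0827 0.0828 0.0829 0.0843]
B [[ 0.3877 -0.1312]
 [ 0.4467 -0.1287]
 [ 0.4414 -0.187 ]] ctr [ 0.41452785 -0.15908151] diag 0.07749430083260278 sides 0.05914227579487596 0.05856991822018544
yaw -1.0988590265083786
[ 293  149   58   61 2522] [321.2295797  180.09119746]
cap circ [321.13884113 180.75216944] 28.48585544096834 [ 0.41516914 -0.15853912  0.159     ] r mm 0.022577036106791588
```

Holder centre is (0.516, -0.343) with yaw +1.5°. Screw spacing is 74.5 mm each way and the outer side measures 83 mm, against 84 mm given. Bottle centre is (0.415, -0.159) with yaw about -1°; the shoulder measurement and the cap circle agree within 1 mm. Grasping by the cap.

```bash
python3 - <<'E'
from h import *
q=quat(-np.pi/4)
set_gripper(.064,60)
move_linear([.4149,-.1588,.28],q,vel=.15)
move_linear([.4149,-.1588,.126],vel=.1)
s=sense();print(s["time_s"],s["ee_pos"],s["contact_force"].round(1))
set_gripper(0.0,70);s=sense();print(s["time_s"],s["ee_pos"],s["grip_width"],s["contact_force"].round(1))
move_linear([.4149,-.1588,.20],vel=.1)
s=sense();print(s["time_s"],s["ee_pos"],s["grip_width"],s["contact_force"].round(1))
move_linear([.4149,-.1588,.41],vel=.2);wait(.2)
s=sense();print(s["time_s"],s["ee_pos"],s["grip_width"],s["contact_force"].round(1),s["moment"].round(2))
c=read_camera("wrist");np.savez("w2.npz",**c);d=read_camera("side")
cv2.imwrite("pics/g.png",np.vstack([c["pixels"][60:260,120:520,::-1],d["pixels"][20:220,100:500,::-1]]))
E
```

```text
8.9917 [ 0.41531157 -0.15908296  0.12662744] [0.8 0.  0.6]
9.2833 [ 0.41528366 -0.15896175  0.12680773] 0.04675641065314455 [-1.9  2.5  6.2]
10.175 [ 0.41432987 -0.1584102   0.198969  ] 0.046740402095089555 [-0.7 -0.3 -4.4]
11.575 [ 0.41465802 -0.15862939  0.40888363] 0.046470448690024785 [-0.6  0.5 -4.6] [-0.    0.    0.05]
```

View pics/g.png

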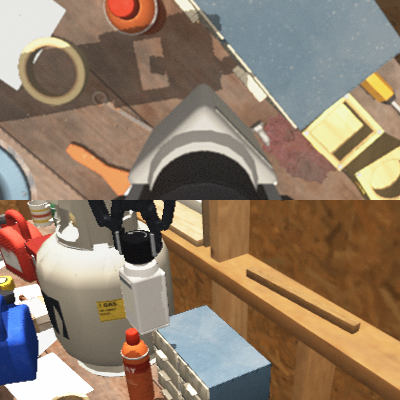

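The bottle is off the bench and hanging upright, with about 5 N of load and a grip width of 46.5 mm. I'll check its yaw from the shoulder edges (corner (323,145), sides (250,245) and (398,240)), then carry it to just above the pocket.

```bash
python3 - <<'E'
from h import *
c=np.load("w2.npz");z=.409-.022
g=cv2.cvtColor(c["pixels"],cv2.COLOR_RGB2GRAY)
T,L,R=[ray(c,*p,z)[:2] for p in((323,145),(250,245),(398,240))]
f=lambda d:(np.degrees(np.arctan2(d[1],d[0]))+45)%90-45
print(T,L,R,"yaws",f(T-L),f(T-R))
m=f(T-L)/2+f(T-R)/2;print(m,"T-tcp",T-[.4147,-.1586])
dy=np.radians(np.clip(1.5-m,-4,5)) if abs(m)<6 else np.radians(2.6)
print(np.degrees(dy))
q=quat(-np.pi/4+dy);np.save("dy.npy",dy)
move_linear([.516,-.343,.41],q,vel=.15);print(sense()["joint_pos"].round(2))
move_linear([.516,-.343,.205],vel=.15);wait(.3)
s=sense();print(s["time_s"],s["ee_pos"],s["grip_width"],s["contact_force"].round(1),s["moment"].round(2))
a=read_camera("side");b=read_camera("top");w=read_camera("wrist");np.savez("w3.npz",**w);np.savez("s3.npz",**a)
u=proj(a,np.array([.516,-.343,.1])).astype(int);v=proj(b,np.array([.516,-.343,.1])).astype(int);print(u,v)
k=lambda i,p,h:cv2.resize(i["pixels"][p[1]-h:p[1]+h,p[0]-h:p[0]+h,::-1],(400,400),interpolation=2)
cv2.imwrite("pics/k.png",np.hstack([k(a,u,60),k(w,(323,200),140)]))
E
```

```text
[ 0.44968913 -0.12453238] [ 0.38714756 -0.13427579] [ 0.44272518 -0.1856945 ] yaws 8.854980007175357 -6.4957524539802876
1.1796137765975345 T-tcp [0.03498913 0.03406762]
0.3203862234024655
[-0.77  0.09  1.41  0.    1.64  0.01]
15.0417 [ 0.51614612 -0.34310333  0.20541036] 0.046798451691940066 [ 0.3  0.7 -4.1] [ 0.01 -0.    0.07]
[356 251] [359 197]
```

View pics/k.png

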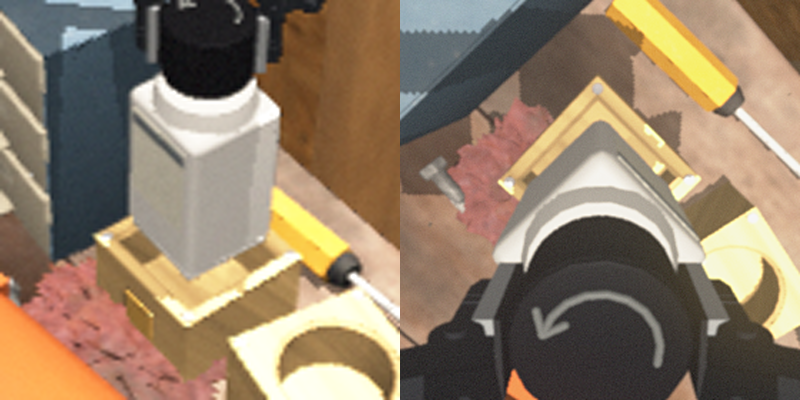

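The bottle hangs square over the pocket, with the square brass tag visible on the holder front. I'll lower it in small steps while watching the force.

```bash
python3 - <<'E'
from h import *
z=.205
while z>.1545:
    z=max(z-.005 if z>.185 else z-.006,.154);move_linear([.516,-.343,z],vel=.08)
    s=sense();F=s["contact_force"];print(round(s["time_s"],1),round(z,3),s["ee_pos"].round(4),F.round(1),s["moment"].round(2))
    if F[2]>9 or np.hypot(*F[:2])>9: break
wait(.2);s=sense();print(s["ee_pos"].round(4),s["contact_force"].round(1))
a=read_camera("side");w=read_camera("wrist");np.savez("w4.npz",**w);np.savez("s4.npz",**a)
k=lambda i,p,h:cv2.resize(i["pixels"][p[1]-h:p[1]+h,p[0]-h:p[0]+h,::-1],(400,400),interpolation=2)
cv2.imwrite("pics/k2.png",np.hstack([k(a,(356,251),60),k(w,(323,200),140)]))
E
```

```text
15.4 0.2 [ 0.5157 -0.3427  0.1992] [-0.5 -1.3 -3.9] [ 0.02 -0.   -0.03]
15.7 0.195 [ 0.5157 -0.3427  0.1943] [ 0.5 -0.3 -4.3] [-0.05 -0.01  0.04]
15.9 0.19 [ 0.5157 -0.3428  0.1894] [-0.1  1.  -4. ] [-0.01  0.01  0.  ]
16.2 0.185 [ 0.5158 -0.3428  0.1844] [-0.8 -0.6 -3.9] [ 0.02 -0.01  0.03]
16.4 0.179 [ 0.5157 -0.3428  0.1782] [ 0.1 -0.2 -4.2] [-0.03  0.03  0.01]
16.7 0.173 [ 0.5157 -0.3428  0.1723] [ 0.7 -0.1 -3.6] [-0.   -0.02 -0.02]
16.9 0.167 [ 0.5157 -0.3428  0.1663] [-0.1 -0.1 -3.7] [-0.01  0.   -0.03]
17.2 0.161 [ 0.5157 -0.3428  0.1603] [ 0.5  0.3 -3.6] [-0.04 -0.02 -0.03]
17.4 0.155 [ 0.5161 -0.3431  0.1551] [ 0.1  0.4 -3.9] [ 0.05 -0.   -0.02]
17.7 0.154 [ 0.5163 -0.3433  0.1549] [-0.5  0.7  1.6] [ 0.21  0.14 -0.02]
[ 0.5163 -0.3433  0.1548] [-1.   2.   4.6]
```

View pics/k2.png

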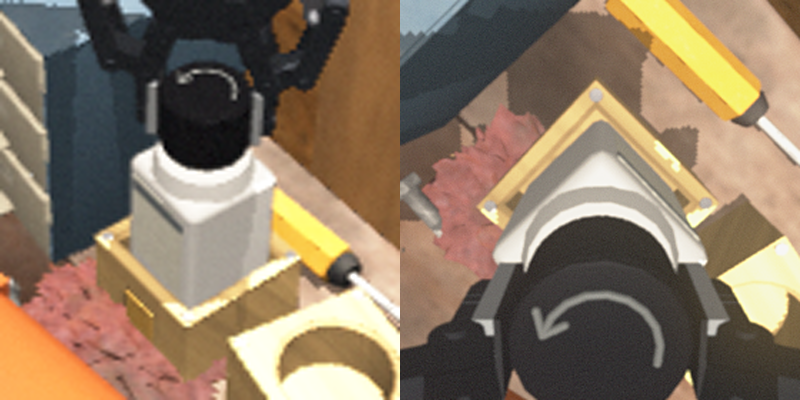

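Contact came at TCP z = 0.155, which is the grasp height plus 28 mm, so the bottle is on the pocket floor. Now pressing and checking force against depth.

```bash
python3 - <<'E'
from h import *
set_gripper(0.0,100)
z=.152;dy=float(np.load("dy.npy"));q=quat(-np.pi/4+dy)
while z>.140:
    move_linear([.516,-.343,z],vel=.06)
    s=sense();F=s["contact_force"];print(round(s["time_s"],1),round(z,4),s["ee_pos"].round(4),F.round(1),s["grip_width"])
    d=.1549-s["ee_pos"][2]
    if d>.0067: break
    z-=min(.002,max(.0005,.0072-d))
wait(.1);s=sense();print(s["ee_pos"].round(4),s["contact_force"].round(1));np.save("z.npy",z)
E
```

```text
18.5 0.152 [ 0.5164 -0.3434  0.1531] [-1.7  2.   6.9] 0.04651024875491414
18.7 0.15 [ 0.5166 -0.3435  0.1515] [-1.9  2.5  9.1] 0.04614851742055812
19.0 0.148 [ 0.5167 -0.3436  0.1499] [-1.6  3.2 10.2] 0.045918589527496764
19.2 0.146 [ 0.5168 -0.3436  0.1482] [-2.7  3.8 11.3] 0.04622272802839009
19.5 0.1455 [ 0.5169 -0.3436  0.1478] [-3.3  3.1 11.7] 0.04610344763818136
[ 0.5169 -0.3436  0.1479] [-2.7  3.  11.6]
```

11.6 N matches 7.0 mm of compression on the given spring. Turning anticlockwise.

```bash
python3 - <<'E'
from h import *
z=float(np.load("z.npy"));y0=-np.pi/4+float(np.load("dy.npy"))
for a in (15,30,45,60,72,82):
    move_linear([.516,-.343,z],quat(y0+np.radians(a)),vel=.06)
    s=sense();print(a,round(s["time_s"],1),s["ee_pos"].round(4),s["contact_force"].round(1),s["moment"].round(2),round(s["grip_width"],4),round(s["joint_pos"][5],2))
    if abs(s["moment"][2])>1.5 or not 8<s["contact_force"][2]<20: print("stop");break
a=read_camera("side");w=read_camera("wrist")
k=lambda i,p,h:cv2.resize(i["pixels"][p[1]-h:p[1]+h,p[0]-h:p[0]+h,::-1],(400,400),interpolation=2)
cv2.imwrite("pics/k3.png",np.hstack([k(a,(356,251),60),k(w,(323,200),140)]))
E
```

```text
15 20.0 [ 0.517  -0.3438  0.148 ] [-1.9  2.9 11.5] [0.4  0.38 0.04] 0.0461 -0.25
30 20.4 [ 0.5169 -0.344   0.1479] [-2.9  2.2 11.5] [0.34 0.46 0.01] 0.0461 -0.51
45 20.8 [ 0.5168 -0.344   0.1479] [-3.9  2.5 10.2] [0.33 0.51 0.1 ] 0.0461 -0.78
60 21.2 [ 0.5168 -0.344   0.1479] [-3.3  2.2 11. ] [0.3  0.53 0.03] 0.0462 -1.04
72 21.6 [ 0.5167 -0.344   0.1479] [-3.1  1.6 10.6] [0.33 0.51 0.02] 0.0462 -1.25
82 21.9 [ 0.5167 -0.3441  0.1479] [-3.9  2.6 11. ] [0.28 0.64 0.05] 0.0465 -1.42
```

View pics/k3.png

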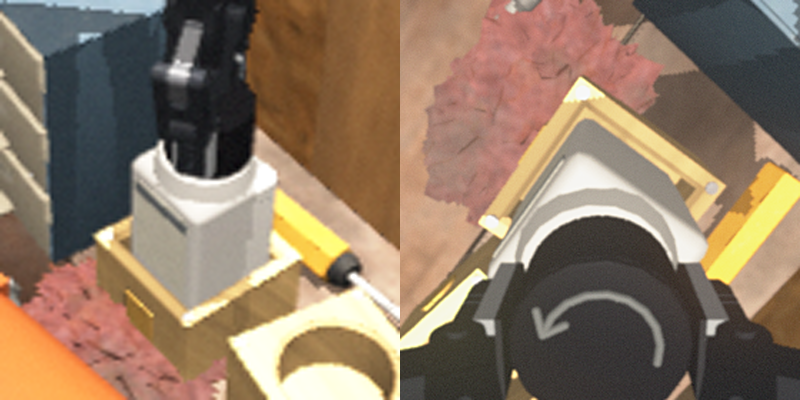

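The cap turned with the gripper: its arrow is unchanged in the gripper view, and the bottle hasn't moved. Lifting gently while watching for a pull.

```bash
python3 - <<'E'
from h import *
z=float(np.load("z.npy"));ok=True
for dz in (.004,.008,.012,.017,.023,.030):
    move_linear([.516,-.343,z+dz],vel=.06)
    s=sense();print(round(s["time_s"],1),s["ee_pos"].round(4),s["contact_force"].round(1),round(s["grip_width"],4))
    if s["contact_force"][2]<-5: ok=False;print("still held");break
if ok:
    move_linear([.516,-.343,.2772],vel=.1);wait(.5)
    s=sense();print(round(s["time_s"],1),s["ee_pos"].round(4),s["contact_force"].round(1),s["grip_width"])
a=read_camera("side");b=read_camera("top");w=read_camera("wrist");np.savez("s5.npz",**a);np.savez("w5.npz",**w)
cv2.imwrite("pics/k4.png",np.hstack([cv2.resize(a["pixels"][110:310,256:456,::-1],(400,400)),cv2.resize(w["pixels"][60:340,183:463,::-1],(400,400))]))
E
```

```text
22.2 [ 0.5166 -0.344   0.1517] [-3.3  1.7  9.9] 0.0463
22.5 [ 0.5163 -0.3439  0.155 ] [-2.5  0.2  6.6] 0.0459
22.7 [ 0.516  -0.3434  0.1577] [-1.2 -0.6  4.1] 0.0462
23.0 [ 0.5159 -0.3429  0.1623] [-1.1 -0.1  1. ] 0.0464
23.2 [ 0.5163 -0.3431  0.169 ] [-0.4 -0.1  0. ] 0.046
23.5 [ 0.5164 -0.3432  0.1762] [ 0.7  1.2 -0.5] 0.046
25.2 [ 0.516  -0.343   0.2772] [0.7 0.1 0.1] 0.046123477281005396
```

View pics/k4.png

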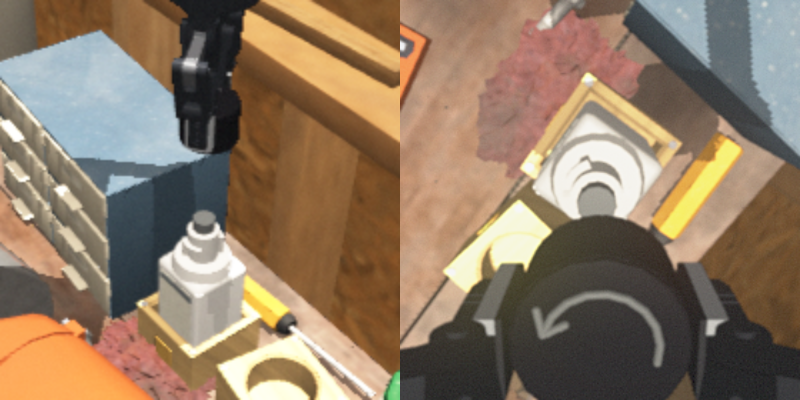

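The cap is off and in the gripper, and the bottle stands in its slot with its neck open. A quick numeric check of the mouth and rim heights, then I'll hand in.

```bash
python3 - <<'E'
from h import *
a=np.load("s5.npz")
for n,z in (("mouth",.173),("rim",.273),("captop",.309),("collar",.143)):
    p=proj(a,np.array([.516,-.343,z]));print(n,p.round(1),"in view",((p-[256,110])*2).round(0))
hand_in();print(sense()["time_s"])
E
```

```text
mouth [357.7 222.7] in view [203. 225.]
rim [359.8 177.4] in view [208. 135.]
captop [360.7 159. ] in view [209.  98.]
collar [357.2 234.9] in view [202. 250.]
the job is handed in; nothing more can be done
the job is handed in; nothing more can be done
```

The bottle is back in its square slot with the cap opened and lifted off. I handed the job in after about 25 s of the 67 s allowed, with the cap still in the gripper.

- **Carrying:** I picked the bottle up by its closed cap, carried it over the bench and lowered it into the square holder. It touched the pocket floor at the expected height, 28 mm above where I grasped it.
- **Opening:** I pressed the cap down 7.0 mm at 11.6 N and turned it 82° anticlockwise. It then lifted off with no pull on the arm.
- **Final state:** By the arm's position, the cap's lower rim is about 10 cm above the mouth. The contact force was under 1 N and the grip was steady at 46 mm. The last pictures show the bottle upright in its slot. The screwdriver and bolt look where they were; the spray can is outside those crops, and I didn't measure any of them.
- **Doubtful checks:** The last check, a side-view projection of the mouth, landed about 10 display pixels below the top of the dark tip on the neck. I took that tip as part of the neck sticking up and did not measure it. My shoulder-edge yaw estimates disagreed with each other by up to 15°, so I used their mean; the bottle went in without sideways force.

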